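# Park the tube rotator heavy side down

### The arm

A 6-joint arm with a two-finger parallel gripper is mounted at the origin on the work surface. World frame = base frame: x ahead of the robot, y to its left, z up, the work surface at z = 0. Lengths are in m, angles in rad, forces in N, time in s.
With the tool pointing down it reaches from about 0.375 to 0.9 m from the base axis. Payload 3.1 kg.
Tool frame: the origin (TCP) lies midway between the tips of the shut fingers; the grasp point (between the pads) lies 19 mm behind it; z points along the fingers, y is the line along which they close (so a half turn about z gives the same grasp; the last joint's range is limited). The gripper opens to 85 mm and grips with 20 to 120 N. Pads are 22 mm wide; open, the fingers measure 114 mm over their backs; the gripper's body (76 mm by 85 mm) begins 54 mm behind the grasp point. The pads swing forward as they close: fully open they stand 13 mm farther back than shut.
Start: joints at [-1.448, 0.527, 1.433, -0, 1.181, -0.178], TCP at [0.186, -0.597, 0.231] pointing down, gripper open.
Joint ranges: [-3.08, 3.08], [-0.75, 2.2], [0.22, 2.44], [-1.43, 4.57], [0, 2.65], [-2.85, 2.85]. Speed limits (rad/s): [2.79, 2.79, 3.14, 3.14, 3.14, 3.14].

### API

Orientations are given as a unit quaternion [x, y, z, w].
In Python, from station import manip gives the robot as it stands. The module is installed in compiled form; this text tells all that it offers.
- The arm moves only by the tool apply_moves, never from a script. Its arguments are lists of equal length, an entry for each row: "claw": the gripper's target within -1 to 1 (fully open at 1, half-way at 0, shut at -1); "travel": the shift along the tool's x, y, z scaled (see below), a list of three; "turn": the turn, a rotation vector about the tool's x, y, z scaled (see below), a list of three. In form: {"claw": [claw, ...], "travel": [[dx, dy, dz], ...], "turn": [[rx, ry, rz], ...]}. A call has 1 to 5 rows; each row is the pose to reach, as a shift and turn from the pose commanded when the call began, along the tool's axes at that moment, turning the shorter way round; what a row does not reach only later rows make up. The controller multiplies each number of a shift by 800 mm and each number of a turn by 180 degrees. A row lasts 1/12 s, in which the tool goes at most 41.7 mm and 7.16 degrees, less where a joint would pass 70% of its speed; a pose out of reach is approached as far as the arm can. A call with a number of a shift or a turn outside -1 to 1 is refused whole. A call with a gripper value outside its range is refused whole. The fingers move at their own pace and stop on an object; "newtons" is the grip in N (left out, the last holds). Time passes only in rows, so rows that repeat a pose let the fingers close. It gives the time, the measured TCP pose, the force, the opening and the grip force at its end, in the units of the state.
- manip.sense(): the state, without advancing time (a new reading comes with each control period).
- manip.snapshot(name): name is "scene" or "side" or "wrist"; returns a dict with "pixels" (384x512x3 uint8, red, green, blue), "depth" (384x512 float32, m along the optical axis (not along the pixel's ray), 0 where there is no reading), "intrinsics" (3x3 intrinsics, pixels), "k1" (the pictures are not rectified: a ray, as slopes to the right and down, at radius r is drawn at 1 + k1 r^2 times it, then the intrinsics apply), "R" (3x3) and "t" (3): a world point X has camera coordinates R X + t. Camera axes: x right, y down, z forward; pixel columns grow to the right and rows downward; lengths in m; the calibration is good to about 2 mm. A picture is of the moment at which its call begins.
- manip.sign_off(): hands the job in; it is judged then, once.
The state is a dict: "t": time; "q": joint angles; "qd": joint speeds; "tau": joint torques, N m; "tcp_pos": TCP position; "tool_rot": TCP orientation; "force": force on the tool from outside, world axes, zero at the start; "ft_torque": the same for the moment, N m; "finger_gap": opening from 0.0 (shut) to 1.0 (fully open); "gripper_force": force on a finger pad.
Only numpy, scipy, OpenCV 4.12 (cv2) and the standard library are available. Lean on these libraries where they do the work, as an engineer would, in place of code of your own. Each camera call takes 0.05 s, during which the arm holds its last target. There are 200 camera calls.

### The job

Push the rotator's open kit drawer fully home until it clicks into its detent, before touching the wheel. Then turn the wheel by hand to feel where its hidden heavy side is, bring the heavy side straight down, and finish while still gripping the wheel firmly there, at rest, so that a colleague can fit the transport lock. Leave the two bottles and the beaker alone.

Things in the scene. Friction and masses are not known exactly. Their poses are not given: they have to be found in the camera images.
- stand: the tube rotator's fixed white base, 220 (x) x 240 (y) x 65 mm high, origin at the centre of its underside on the bench; its -x side is the drawer side, facing the robot; yawed a little. A grey post (20 mm thick about x = 0, 50 mm wide, its round top 183 mm above the bench) carries the level wheel shaft, which runs along the stand's x axis 165 mm above the bench
- drawer (a joint): how far the blue-fronted kit drawer is open, m: 0 = fully home, grows as it comes out along the stand's -x. Sliding friction about 1.2 N; a sprung detent resists with about 3 N more from 11 to 5 mm open, and from 5 mm on pulls the drawer home against its stop
- drawer_front (a point): centre of the outer face of the blue drawer front (236 mm wide, 50 mm high, from 5 to 55 mm above the bench), 30 mm above the bench; the face looks along the stand's -x and is flush with the stand's edge when the drawer is home; push it along the stand's +x
- wheel: white disc with a blue band, 120 mm in diameter, 24 mm thick, on the shaft: origin at its centre, 33 mm to +x of the stand's origin, 165 mm above the bench; its x axis is the shaft. Six radial pegs (round, 14 mm thick, 60 degrees apart, all alike but one red) stand 24 mm out of its rim, tips 84 mm from the shaft: push or pinch one near the top, from above. It turns endlessly either way
- mark (a point): tip of the red peg, 84 mm from the shaft. The wheel hides an off-axis weight, unseen, elsewhere relative to the red peg each time: its pull is 0.20 to 0.27 N m when level with the shaft. Bearing friction (0.28 N m either way) is a little more, so the wheel stays where it is left; only turning it both ways shows the pull. At the start the heavy side is at least 50 degrees from straight down
- amber_orange: amber bottle with orange cap, 64 mm in diameter, 135 mm high, origin at the centre of its underside; bystander
- amber_blue: amber bottle with blue cap, 64 mm in diameter, 125 mm high, origin at the centre of its underside; bystander
- beaker: small empty glass beaker, 60 mm in diameter, 70 mm high, origin at the centre of its underside; bystander

How it is judged:
On the way, in this order (a step that is already met when the one before it is completed fails the run):
1. the drawer is fully home in its detent (within 3 mm) (value of joint drawer below 0.003 m), for 0.2 s.
2. the wheel is held by the fingers with its heavy side down (contact force between stand and wheel above 0.05 N and contact force between the fingers and wheel above 2 N and angular speed of wheel below 0.1 rad/s), for 0.2 s.
At the end, for the whole second after the job is handed in: The drawer is home (within 3 mm), the wheel's heavy side points straight down within about 15 degrees (there a hidden feeler in the stand touches the weight; it cannot be felt), the wheel is at rest, and the fingers still grip it (more than 2 N) (all of step 2 and value of joint drawer below 0.003 m); the arm keeps its last pose, push and grip.
It fails at once if the wheel is touched while the drawer is still open (value of joint drawer above 0.006 m and contact force between any of the fingers, the arm and wheel above 1 N).
It fails at once if a bottle or the beaker is moved by more than 20 mm or tipped (distance of any of amber_orange, amber_blue, beaker from where it was at the start of the episode above 0.02 m or angle between any of amber_orange, amber_blue, beaker's own z axis and vertical above 0.3 rad).
It also fails if it takes over 72 s, if anything falls off the work surface, if the arm or the gripper's body presses on something with over 40 N, if the wrist force passes 120 N, or if a joint passes its speed limit or range.

## Working session

There is one attempt and no reset: what is moved stays moved. The work goes in short steps, Python scripts to look and compute and a tool call to move; the robot and the scene stay as the last step left them, time stands still between calls to the robot, and variables do not carry over. Pictures are saved under pics/ and viewed, at most 10 in all, crops included, and the job is handed in when it is done.

Besides the shell and the picture viewer there is one more tool, called after "Emit:" in YAML: its name, and indented under it one key for each argument. apply_moves: Moves the arm, as the interface text tells. Shifts and turns lie within -1 to 1; 1 stands for 800 mm of shift or 180 degrees of turn. Its arguments: {"type":"object","properties":{"claw":{"type":"array","items":{"type":"number"}},"travel":{"type":"array","items":{"type":"array","items":{"type":"number"}}},"turn":{"type":"array","items":{"type":"array","items":{"type":"number"}}},"newtons":{"type":"number"}},"required":["claw","travel","turn"]}

```bash
mkdir -p pics; cat > h.py <<'E'
import numpy as np, cv2
from station import manip
def snap(n):
    s=manip.snapshot(n); return s
def save(s,f): cv2.imwrite('pics/'+f,cv2.cvtColor(s['pixels'],cv2.COLOR_RGB2BGR))
def cloud(s):
    K=np.array(s['intrinsics']);h,w=s['depth'].shape
    u,v=np.meshgrid(np.arange(w),np.arange(h))
    p=np.stack([u,v],-1).reshape(-1,1,2).astype(np.float64)
    # r is radius of undistorted slopes -> opencv k1 model
    n=cv2.undistortPoints(p,K,np.array([s['k1'],0,0,0.])).reshape(h,w,2)
    d=s['depth'][...,None]
    c=np.concatenate([n*d,d],-1)
    X=(c-np.array(s['t']))@np.array(s['R'])
    X[s['depth']<=0]=np.nan
    return X
E
python3 - <<'E'
from h import *
a=snap('scene');b=snap('side')
for s,n in((a,'scene'),(b,'side')):
    print(n,(-np.array(s['R']).T@s['t']).round(3),s['k1'])
    np.savez(n+'.npz',X=cloud(s),im=s['pixels'])
im=np.hstack([a['pixels'],b['pixels']])
save(a,'scene0.png');save(b,'side0.png')
print(manip.sense())
E
```

```text
scene [0.279 0.521 1.01 ] -0.027421449935390287
side [0.235 0.798 0.785] -0.055668058817648775
{'t': 0.1, 'q': array([-1.44753699e+00,  5.28368289e-01,  1.43379998e+00, -1.86472509e-06,
        1.18141632e+00, -1.78502038e-01]), 'qd': array([-0.00191082, -0.0013335 , -0.00393044, -0.00071181,  0.00057328,
       -0.00098006]), 'tau': array([-2.15818673e-04, -4.43303096e+01, -1.78586555e+01, -1.48922791e-04,
        3.88130662e-03, -1.24729326e-05]), 'tcp_pos': array([ 0.18569534, -0.59608398,  0.23042629]), 'tool_rot': array([ 9.88638543e-01,  1.50309147e-01,  2.66446316e-05, -9.95613150e-04]), 'force': array([-0.50221711, -0.11250859, -0.9509174 ]), 'ft_torque': array([ 0.02797907, -0.00080364, -0.0090868 ]), 'gripper_force': 0.0, 'finger_gap': 1.0001808765486349}
```

View pics/scene0.png

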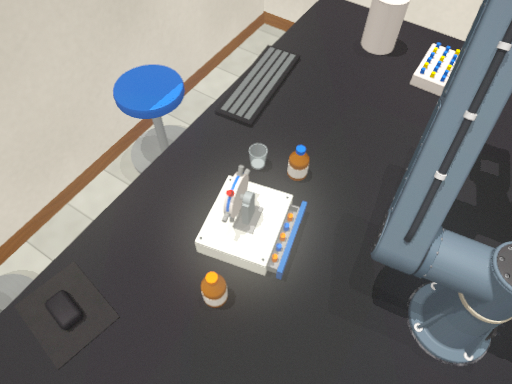

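View pics/side0.png

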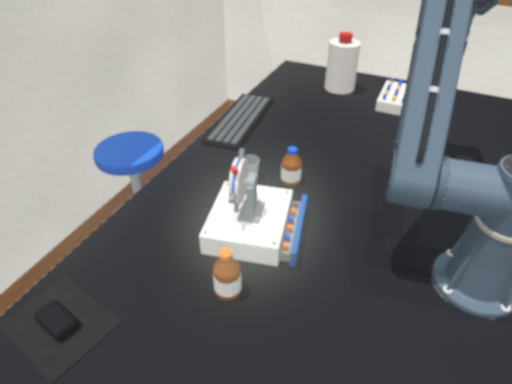

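Scene view: stand around (247,225), blue drawer front around (292,238), red peg about (230,194), beaker (258,156), blue-cap bottle (299,162), orange-cap bottle (214,290). Side view agrees. Next I'll get the metric poses.

```bash
python3 - <<'E'
from h import *
for n in('scene','side'):
    d=np.load(n+'.npz');X=d['X'];im=d['im'].astype(int);hsv=cv2.cvtColor(d['im'],cv2.COLOR_RGB2HSV)
    ok=np.isfinite(X[...,2])&(X[...,0]>.3)&(X[...,0]<1)&(abs(X[...,1])<.45)
    print(n,'bench z',np.nanmedian(X[ok&(X[...,2]<.02)][:,2]))
    blue=ok&(hsv[...,0]>100)&(hsv[...,0]<125)&(hsv[...,1]>150)&(X[...,2]>0.04)&(X[...,2]<.07)
    P=X[blue];
    (c,sz,a)=cv2.minAreaRect(P[:,:2].astype(np.float32)*1000);print('front',len(P),c,sz,a,np.percentile(P[:,2],[5,50,95]))
    top=ok&(abs(X[...,2]-.065)<.006)&(hsv[...,1]<50)&(hsv[...,2]>150)
    m=cv2.morphologyEx(top.astype(np.uint8),cv2.MORPH_OPEN,np.ones((3,3)))
    P=X[m>0];r=cv2.minAreaRect(P[:,:2].astype(np.float32)*1000);print('top',len(P),r,P[:,2].mean());print(cv2.boxPoints(r).round())
    red=ok&((hsv[...,0]<6)|(hsv[...,0]>172))&(hsv[...,1]>170)&(X[...,2]>.1)
    print('red',red.sum(),np.nanmean(X[red],0),np.argwhere(red).mean(0), X[red].max(0),X[red].min(0))
    hi=ok&(X[...,2]>.075)&(X[...,2]<.3)
    k,l,st,ce=cv2.connectedComponentsWithStats(hi.astype(np.uint8))
    for i in range(1,k):
        if st[i,4]>15:
            Q=X[l==i];print(ce[i].round(),st[i,4],Q.min(0).round(3),Q.max(0).round(3))
E
```

```text
scene bench z -0.0018746349193039173Traceback (most recent call last):
  File "<stdin>", line 8, in <module>
    return _quantile_unchecked(
        a, q, axis, out, overwrite_input, method, keepdims, weights)
    return _ureduce(a,
                    func=_quantile_ureduce_func,
    ...<5 lines>...
                    overwrite_input=overwrite_input,
                    method=method)
    r = func(a, **kwargs)
    result = _quantile(arr,
                       quantiles=q,
    ...<2 lines>...
                       out=out,
                       weights=wgt)
    slices_having_nans = np.isnan(arr[-1, ...])
                                  ~~~^^^^^^^^^
IndexError: index -1 is out of bounds for axis 0 with size 0
```

```bash
python3 - <<'E'
from h import *
for n,px in(('scene',[(292,238),(304,206),(280,270),(247,192),(215,240),(230,194),(214,278),(301,150)]),('side',[(300,225),(250,192),(225,254),(293,150)])):
    d=np.load(n+'.npz');X=d['X'];hsv=cv2.cvtColor(d['im'],cv2.COLOR_RGB2HSV)
    for u,v in px: print(n,u,v,X[v,u].round(3),hsv[v,u])
E
```

```text
scene 292 238 [0.453 0.039 0.052] [106 125 228]
scene 304 206 [ 0.476 -0.073  0.049] [106 136 232]
scene 280 270 [0.432 0.139 0.054] [106 131 228]
scene 247 192 [0.594 0.049 0.178] [ 70   7 209]
scene 215 240 [0.622 0.165 0.065] [  0   0 255]
scene 230 194 [0.604 0.108 0.233] [  2 160 226]
scene 214 278 [0.541 0.272 0.131] [ 22 202 255]
scene 301 150 [ 0.562 -0.195  0.124] [104 190 255]
side 300 225 [0.452 0.043 0.055] [108 120 206]
side 250 192 [0.581 0.079 0.151] [ 90  10 150]
side 225 254 [0.547 0.28  0.133] [ 15 138 255]
side 293 150 [ 0.566 -0.197  0.122] [107 167 233]
```

```bash
cat > m.py <<'E'
from h import *
def meas(X,im,n):
    hsv=cv2.cvtColor(im,cv2.COLOR_RGB2HSV)
    ok=np.isfinite(X[...,2])&(X[...,0]>.38)&(X[...,0]<.85)&(abs(X[...,1])<.36)
    blue=ok&(hsv[...,0]>100)&(hsv[...,0]<125)&(hsv[...,1]>95)&(X[...,2]>0.04)&(X[...,2]<.065)&(X[...,0]<.52)
    P=X[blue];
    r=cv2.minAreaRect(P[:,:2].astype(np.float32)*1000);print(n,'front',len(P),r)
    top=ok&(abs(X[...,2]-.065)<.007)&(hsv[...,1]<50)&(hsv[...,2]>150)
    m=cv2.morphologyEx(top.astype(np.uint8),cv2.MORPH_OPEN,np.ones((3,3)))
    P=X[m>0];r=cv2.minAreaRect(P[:,:2].astype(np.float32)*1000);print('top',len(P),r,P[:,2].mean());print(cv2.boxPoints(r).round().tolist())
    red=ok&((hsv[...,0]<8)|(hsv[...,0]>172))&(hsv[...,1]>110)&(X[...,2]>.075)
    Q=X[red];print('red',len(Q),Q.round(3).tolist()[:40])
    hi=ok&(X[...,2]>.075)&(X[...,2]<.3)
    k,l,st,ce=cv2.connectedComponentsWithStats(hi.astype(np.uint8))
    for i in range(1,k):
        if st[i,4]>15:
            Q=X[l==i];print(ce[i].round(),st[i,4],np.percentile(Q,3,0).round(3),np.percentile(Q,97,0).round(3))
E
python3 - <<'E'
from m import *
for n in('scene','side'):
    d=np.load(n+'.npz');meas(d['X'],d['im'],n)
E
```

```text
scene front 385 ((456.60150146484375, 30.08293914794922), (14.601161003112793, 236.53097534179688), 12.39409065246582)
top 4231 ((604.8050537109375, 12.1024169921875), (205.41259765625, 338.9529724121094), 12.222785949707031) 0.06330826576100027
[[469.0, 156.0], [540.0, -175.0], [741.0, -132.0], [669.0, 199.0]]
red 35 [[0.61, 0.103, 0.238], [0.616, 0.092, 0.221], [0.614, 0.09, 0.221], [0.615, 0.105, 0.234], [0.612, 0.104, 0.234], [0.611, 0.102, 0.233], [0.607, 0.103, 0.238], [0.608, 0.098, 0.23], [0.611, 0.09, 0.218], [0.608, 0.09, 0.221], [0.614, 0.107, 0.232], [0.609, 0.108, 0.237], [0.608, 0.106, 0.236], [0.607, 0.103, 0.233], [0.607, 0.1, 0.229], [0.607, 0.095, 0.223], [0.608, 0.091, 0.217], [0.611, 0.11, 0.234], [0.609, 0.109, 0.234], [0.609, 0.106, 0.23], [0.605, 0.106, 0.234], [0.605, 0.103, 0.23], [0.606, 0.097, 0.221], [0.607, 0.092, 0.216], [0.61, 0.112, 0.233], [0.608, 0.11, 0.233], [0.605, 0.111, 0.236], [0.604, 0.108, 0.233], [0.605, 0.102, 0.224], [0.605, 0.098, 0.219], [0.605, 0.095, 0.216], [0.606, 0.109, 0.228], [0.604, 0.108, 0.229], [0.606, 0.102, 0.22], [0.606, 0.
[... 573 characters left out ...]
], [0.611, 0.105, 0.236], [0.616, 0.111, 0.235], [0.615, 0.107, 0.234], [0.611, 0.11, 0.236], [0.61, 0.108, 0.235], [0.609, 0.104, 0.234], [0.615, 0.112, 0.234], [0.613, 0.112, 0.235], [0.611, 0.109, 0.233], [0.609, 0.109, 0.233], [0.606, 0.109, 0.234], [0.612, 0.114, 0.233], [0.61, 0.112, 0.232], [0.608, 0.111, 0.232], [0.61, 0.112, 0.229], [0.608, 0.111, 0.229], [0.607, 0.108, 0.227], [0.608, 0.101, 0.223], [0.611, 0.106, 0.222], [0.609, 0.104, 0.221], [0.608, 0.101, 0.22], [0.612, 0.103, 0.217], [0.61, 0.104, 0.218]]
[291. 158.] 270 [ 0.544 -0.209  0.076] [ 0.593 -0.171  0.125]
[242. 185.] 1257 [0.576 0.029 0.088] [0.628 0.131 0.233]
[226. 266.] 629 [0.521 0.263 0.078] [0.571 0.304 0.134]
```

```bash
python3 - <<'E'
from h import *
Y=np.radians(12.3);ex=np.array([np.cos(Y),np.sin(Y)]);ey=np.array([-ex[1],ex[0]])
for n in('scene','side'):
    d=np.load(n+'.npz');X=d['X'];im=d['im'];hsv=cv2.cvtColor(im,cv2.COLOR_RGB2HSV)
    a=X[...,:2]@ex;b=X[...,:2]@ey;z=X[...,2]
    ok=np.isfinite(z)
    with np.errstate(all='ignore'):
        blue=ok&(hsv[...,0]>100)&(hsv[...,0]<125)&(hsv[...,1]>95)&(z>.04)&(z<.065)&(X[...,0]<.52)&(X[...,0]>.38)&(abs(X[...,1])<.2)
        print(n,'front a,b pct',np.percentile(a[blue],[2,50,98]).round(4),np.percentile(b[blue],[0,1,99,100]).round(4))
        P=np.c_[a[blue],b[blue]];print(' dyaw deg',np.degrees(np.polyfit(P[:,1],P[:,0],1)[0]))
        b0=(b[blue].min()+b[blue].max())/2
        top=ok&(abs(z-.064)<.006)&(hsv[...,1]<50)&(hsv[...,2]>140)&(abs(b-b0)<.125)
        print(' top a hist',np.percentile(a[top],[0,1,50,99,100]).round(4),'b',np.percentile(b[top],[0,1,99,100]).round(4))
        # far edge yaw: for b bins max a
        bb=np.arange(b0-.1,b0+.1,.02);mx=[np.percentile(a[top&(abs(b-q)<.01)],99) for q in bb];mn=[np.percentile(a[top&(abs(b-q)<.01)],1) for q in bb]
        print(' far',np.round(mx,3),'near',np.round(mn,3))
        red=ok&((hsv[...,0]<8)|(hsv[...,0]>172))&(hsv[...,1]>110)&(z>.2)
        print(' red a',np.percentile(a[red],[5,50,95]).round(3),'b',np.percentile(b[red],[2,50,98]).round(3),'z',np.percentile(z[red],[2,50,98]).round(3))
        w=ok&(z>.1)&(z<.26)&(abs(b-b0)<.1)&(a>.55)&(a<.75)
        print(' wheel-ish a',np.percentile(a[w],[2,50,98]).round(3),'b0',b0)
E
```

```text
scene front a,b pct [0.4458 0.452  0.4588] [-0.1862 -0.184   0.0494  0.0504]
 dyaw deg 0.038351042266546544
 top a hist [0.4907 0.4922 0.569  0.6939 0.6963] b [-0.19   -0.1854  0.0508  0.0525]
 far [0.693 0.693 0.694 0.694 0.694 0.694 0.694 0.694 0.692 0.693] near [0.492 0.492 0.491 0.493 0.492 0.492 0.492 0.493 0.493 0.493]
 red a [0.612 0.615 0.621] b [-0.042 -0.029 -0.021] z [0.215 0.23  0.238]
 wheel-ish a [0.576 0.608 0.629] b0 -0.06788468221997429
side front a,b pct [0.4476 0.4537 0.4607] [-0.1844 -0.184   0.0487  0.0507]
 dyaw deg -0.31243934850203625
 top a hist [0.493  0.4943 0.5758 0.6961 0.6986] b [-0.1908 -0.1842  0.0512  0.0555]
 far [0.696 0.695 0.696 0.696 0.696 0.696 0.696 0.696 0.695 0.695] near [0.494 0.494 0.494 0.494 0.494 0.494 0.494 0.494 0.495 0.495]
 red a [0.374 0.4   0.621] b [-1.12  -1.082 -0.021] z [0.221 0.244 0.261]
 wheel-ish a [0.578 0.61  0.632] b0 -0.06686040573309432
```

```bash
cat > plan.py <<'E'
from h import *
import json,os
from scipy.spatial.transform import Rotation as Ro
Y=np.radians(12.3);ex=np.array([np.cos(Y),np.sin(Y),0]);ey=np.array([-ex[1],ex[0],0]);ez=np.array([0,0,1.])
def W(a,b,z): return a*ex+b*ey+z*ez
C=W(.619,-.068,.165)
def rot(psi):
    r=np.cos(psi)*ez+np.sin(psi)*ey
    return np.c_[ex,np.cross(-r,ex),-r]
def peg(deg,rho,da=0,off=0):   # pose with tool radial at angle deg; off = extra along tangent (+ = toward +psi)
    p=np.radians(deg);r=np.cos(p)*ez+np.sin(p)*ey;t=np.cos(p)*ey-np.sin(p)*ez
    return C+rho*r+da*ex+off*t, rot(p)
def cmd():
    if os.path.exists('cmd.json'):
        d=json.load(open('cmd.json'));return np.array(d['p']),Ro.from_quat(d['q'])
    s=manip.sense();return s['tcp_pos'],Ro.from_quat(s['tool_rot'])
def setc(p,R): json.dump(dict(p=list(p),q=list(R.as_quat())),open('cmd.json','w'))
def rel(p0,R0,p,R):
    t=(R0.inv().apply(p-p0)/.8).round(4);w=((R0.inv()*Ro.from_matrix(R)).as_rotvec()/np.pi).round(4);return t,w
def plan(calls):
    """calls: list of lists of (pos,R); prints numbers, stores final commanded pose"""
    p,R=cmd()
    for c in calls:
        T=[];U=[]
        for (q,Q) in c:
            t,w=rel(p,R,q,Q);T.append(t.tolist());U.append(w.tolist())
        print('travel',T,'turn',U)
        p,R=p+R.apply(t*.8),R*Ro.from_rotvec(w*np.pi)
    setc(p,R)
def seq(p0,p1,n): return [tuple(p0+(p1-p0)*(i+1)/n) for i in range(n)]
E
python3 - <<'E'
from plan import *
p,R=cmd();Rm=R.as_matrix()
tgt=W(.400,-.068,.20);
print(tgt)
plan([[(p+(tgt-p)*k/4,Rm)] for k in(1,2,3,4)]+[[(W(.402,-.068,.028),rot(0))],[(W(.430,-.068,.028),rot(0))]])
E
```

```text
[0.4053043  0.01877306 0.2       ]
travel [[0.1226, -0.163, 0.0099]] turn [[-0.0, 0.0, -0.0]]
travel [[0.1227, -0.1631, 0.0098]] turn [[-0.0, 0.0, -0.0]]
travel [[0.1226, -0.163, 0.0099]] turn [[-0.0, 0.0, -0.0]]
travel [[0.1226, -0.1631, 0.0099]] turn [[-0.0, 0.0, -0.0]]
travel [[0.0024, 0.0007, 0.215]] turn [[-0.0006, -0.0001, 0.0277]]
travel [[0.035, -0.0, -0.0]] turn [[-0.0, 0.0, 0.0]]
```

Emit:
apply_moves:
  claw: [-1, -1, -1, -1]
  travel:
    - [0.1226, -0.163, 0.0099]
    - [0.1226, -0.163, 0.0099]
    - [0.1226, -0.163, 0.0099]
    - [0.1226, -0.163, 0.0099]
  turn:
    - [0, 0, 0]
    - [0, 0, 0]
    - [0, 0, 0]
    - [0, 0, 0]
  newtons: 30

```text
t: 0.43
tcp_pos: [0.2408, -0.4403, 0.2226]
tool_rot: [0.989, 0.15, 0.0, -0.001]
force: [0.7, -0.9, -0.0]
finger_gap: 0.453
gripper_force: 0.0
```

Emit:
apply_moves:
  claw: [-1, -1, -1, -1]
  travel:
    - [0.1227, -0.1631, 0.0098]
    - [0.1227, -0.1631, 0.0098]
    - [0.1227, -0.1631, 0.0098]
    - [0.1227, -0.1631, 0.0098]
  turn:
    - [0, 0, 0]
    - [0, 0, 0]
    - [0, 0, 0]
    - [0, 0, 0]

```text
t: 0.77
tcp_pos: [0.2956, -0.2866, 0.2152]
tool_rot: [0.989, 0.15, -0.0, -0.001]
force: [1.0, -0.5, 0.5]
finger_gap: 0.002
gripper_force: 0.0
```

Emit:
apply_moves:
  claw: [-1, -1, -1, -1]
  travel:
    - [0.1226, -0.163, 0.0099]
    - [0.1226, -0.163, 0.0099]
    - [0.1226, -0.163, 0.0099]
    - [0.1226, -0.163, 0.0099]
  turn:
    - [0, 0, 0]
    - [0, 0, 0]
    - [0, 0, 0]
    - [0, 0, 0]

```text
t: 1.1
tcp_pos: [0.3504, -0.1333, 0.2075]
tool_rot: [0.989, 0.15, -0.0, -0.0]
force: [0.6, -1.0, 0.2]
finger_gap: -0.001
gripper_force: 0.0
```

Emit:
apply_moves:
  claw: [-1, -1, -1, -1, -1]
  travel:
    - [0.1226, -0.1631, 0.0099]
    - [0.1226, -0.1631, 0.0099]
    - [0.1226, -0.1631, 0.0099]
    - [0.1226, -0.1631, 0.0099]
    - [0.1226, -0.1631, 0.0099]
  turn:
    - [0, 0, 0]
    - [0, 0, 0]
    - [0, 0, 0]
    - [0, 0, 0]
    - [0, 0, 0]

```text
t: 1.52
tcp_pos: [0.4062, 0.0239, 0.1995]
tool_rot: [0.988, 0.155, 0.001, -0.001]
force: [-0.1, 0.3, 0.3]
finger_gap: 0.0
gripper_force: 0.0
```

Emit:
apply_moves:
  claw: [-1, -1, -1, -1, -1]
  travel:
    - [0.0024, 0.0007, 0.05]
    - [0.0024, 0.0007, 0.1]
    - [0.0024, 0.0007, 0.15]
    - [0.0024, 0.0007, 0.215]
    - [0.0024, 0.0007, 0.215]
  turn:
    - [-0.0006, -0.0001, 0.0277]
    - [-0.0006, -0.0001, 0.0277]
    - [-0.0006, -0.0001, 0.0277]
    - [-0.0006, -0.0001, 0.0277]
    - [-0.0006, -0.0001, 0.0277]

```text
t: 1.93
tcp_pos: [0.4042, 0.0182, 0.0221]
tool_rot: [0.994, 0.107, -0.005, -0.001]
force: [-0.7, 0.3, 0.7]
finger_gap: 0.0
gripper_force: 0.0
```

Emit:
apply_moves:
  claw: [-1, -1, -1]
  travel:
    - [0.0175, 0, 0]
    - [0.035, 0, 0]
    - [0.035, 0, 0]
  turn:
    - [0, 0, 0]
    - [0, 0, 0]
    - [0, 0, 0]

```text
t: 2.18
tcp_pos: [0.438, 0.0231, 0.0269]
tool_rot: [0.994, 0.107, 0.002, 0.002]
force: [1.2, 0.2, 0.3]
finger_gap: -0.001
gripper_force: 0.0
```

```bash
python3 - <<'E'
from plan import *
s=manip.sense();p=s['tcp_pos'];print(s['t'],p@ex,p@ey,p[2],Ro.from_quat(s['tool_rot']).as_matrix().round(3).tolist(),s['force'],cmd()[0])
E
```

```text
2.1833 0.4329192407394092 -0.07071238283679596 0.026941179551604067 [[0.977, 0.213, 0.004], [0.213, -0.977, -0.003], [0.003, 0.003, -1.0]] [1.21807334 0.21090858 0.32714995] [0.43460226 0.02512626 0.02798591]
```

Emit:
apply_moves:
  claw: [-1, -1, -1, -1, -1]
  travel:
    - [0.01, 0, 0]
    - [0.02, 0, 0]
    - [0.03, 0, 0]
    - [0.035, 0, 0]
    - [0.035, 0, 0]
  turn:
    - [0, 0, 0]
    - [0, 0, 0]
    - [0, 0, 0]
    - [0, 0, 0]
    - [0, 0, 0]

```text
t: 2.6
tcp_pos: [0.4603, 0.03, 0.0279]
tool_rot: [0.994, 0.108, -0.002, 0.001]
force: [-4.1, -3.6, 0.5]
finger_gap: -0.0
gripper_force: 2.5
```

Emit:
apply_moves:
  claw: [-1, -1, -1]
  travel:
    - [0.005, 0, 0]
    - [0.0075, 0, 0]
    - [0.0075, 0, 0]
  turn:
    - [0, 0, 0]
    - [0, 0, 0]
    - [0, 0, 0]

```text
t: 2.85
tcp_pos: [0.464, 0.0313, 0.0278]
tool_rot: [0.994, 0.108, -0.004, 0.0]
force: [-7.8, -5.1, 2.0]
finger_gap: 0.002
gripper_force: 4.1
```

Emit:
apply_moves:
  claw: [-1, -1, -1]
  travel:
    - [0.004, 0, 0]
    - [0.0065, 0, 0]
    - [0.0065, 0, 0]
  turn:
    - [0, 0, 0]
    - [0, 0, 0]
    - [0, 0, 0]

```text
t: 3.1
tcp_pos: [0.4699, 0.0325, 0.0278]
tool_rot: [0.994, 0.108, -0.003, 0.0]
force: [-6.2, -3.5, 1.8]
finger_gap: -0.001
gripper_force: 3.6
```

Emit:
apply_moves:
  claw: [-1, -1, -1]
  travel:
    - [0.004, 0, 0]
    - [0.0075, 0, 0]
    - [0.0075, 0, 0]
  turn:
    - [0, 0, 0]
    - [0, 0, 0]
    - [0, 0, 0]

```text
t: 3.35
tcp_pos: [0.4696, 0.0331, 0.0276]
tool_rot: [0.994, 0.109, -0.01, -0.0]
force: [-16.4, -14.2, 10.0]
finger_gap: -0.002
gripper_force: 9.5
```

```bash
python3 - <<'E'
from plan import *
s=manip.sense();p=s['tcp_pos'];print(s['t'],p@ex,p@ey,p[2],s['force'])
a=snap('scene');b=snap('side')
for d in(a,b):
    X=cloud(d);hsv=cv2.cvtColor(d['pixels'],cv2.COLOR_RGB2HSV);A=X@ex;B=X@ey;z=X[...,2]
    m=(hsv[...,0]>100)&(hsv[...,0]<125)&(hsv[...,1]>95)&(z>.04)&(z<.065)&(A<.52)&(A>.38)&(abs(B+.068)<.14)
    print(m.sum(),np.percentile(A[m],[2,50,98]))
E
```

```text
3.35 0.46585627382825767 -0.0677361051214033 0.027628831238465244 [-16.41841778 -14.15735847  10.02775403]
166 [0.47611147 0.48260197 0.48865747]
153 [0.47815642 0.48351034 0.4889363 ]
```

```bash
python3 - <<'E'
from plan import *
p,R=cmd();p=p+R.apply([.0565*.8,0,0]);setc(p,R);print(p@ex,p@ey,p[2])
up=(W(.44,-.068,.365),rot(0))
plan([[(W(.44,-.068,.03),rot(0))],[(W(.44,-.068,.2),rot(0))],[up],[(W(.619,-.068,.365),rot(0))]])
E
```

```text
0.4751788673075459 -0.06803106780045187 0.027983577790512568
travel [[-0.044, -0.0, -0.0025]] turn [[-0.0, 0.0, 0.0]]
travel [[0.0, -0.0001, -0.2125]] turn [[-0.0, 0.0, 0.0]]
travel [[0.0, 0.0, -0.2063]] turn [[-0.0, 0.0, 0.0]]
travel [[0.2238, 0.0, 0.0]] turn [[-0.0, 0.0, 0.0]]
```

Emit:
apply_moves:
  claw: [-1, -1]
  travel:
    - [-0.044, 0, -0.0025]
    - [-0.044, 0, -0.0025]
  turn:
    - [0, 0, 0]
    - [0, 0, 0]

```text
t: 3.62
tcp_pos: [0.4372, 0.0268, 0.03]
tool_rot: [0.994, 0.107, -0.005, -0.0]
force: [-1.8, 1.2, -0.5]
finger_gap: -0.001
gripper_force: 0.0
```

Emit:
apply_moves:
  claw: [-1, -1, -1, -1, -1]
  travel:
    - [0, -0.0001, -0.2125]
    - [0, -0.0001, -0.2125]
    - [0, -0.0001, -0.2125]
    - [0, -0.0001, -0.2125]
    - [0, -0.0001, -0.2125]
  turn:
    - [0, 0, 0]
    - [0, 0, 0]
    - [0, 0, 0]
    - [0, 0, 0]
    - [0, 0, 0]

```text
t: 4.03
tcp_pos: [0.4497, 0.0261, 0.2068]
tool_rot: [0.994, 0.107, 0.008, 0.003]
force: [0.5, -1.0, 0.6]
finger_gap: -0.002
gripper_force: 0.0
```

Emit:
apply_moves:
  claw: [1, 1, 1, 1, 1]
  travel:
    - [0, 0, -0.2063]
    - [0, 0, -0.2063]
    - [0, 0, -0.2063]
    - [0, 0, -0.2063]
    - [0, 0, -0.2063]
  turn:
    - [0, 0, 0]
    - [0, 0, 0]
    - [0, 0, 0]
    - [0, 0, 0]
    - [0, 0, 0]

```text
t: 4.45
tcp_pos: [0.4493, 0.0265, 0.3734]
tool_rot: [0.994, 0.107, 0.01, 0.004]
force: [1.0, -0.9, -0.9]
finger_gap: 0.705
gripper_force: 0.0
```

Emit:
apply_moves:
  claw: [1, 1, 1, 1, 1]
  travel:
    - [0.05, 0, 0]
    - [0.1, 0, 0]
    - [0.15, 0, 0]
    - [0.2, 0, 0]
    - [0.2238, 0, 0]
  turn:
    - [0, 0, 0]
    - [0, 0, 0]
    - [0, 0, 0]
    - [0, 0, 0]
    - [0, 0, 0]

```text
t: 4.87
tcp_pos: [0.6237, 0.0662, 0.364]
tool_rot: [0.994, 0.108, 0.002, 0.001]
force: [0.9, -1.7, 0.3]
finger_gap: 0.997
gripper_force: 0.0
```

Emit:
apply_moves:
  claw: [1, 1, 1]
  travel:
    - [0, 0, 0]
    - [0, 0, 0]
    - [0, 0, 0]
  turn:
    - [0, 0, 0]
    - [0, 0, 0]
    - [0, 0, 0]

```text
t: 5.12
tcp_pos: [0.6183, 0.0652, 0.3643]
tool_rot: [0.994, 0.107, -0.001, 0.001]
force: [-0.3, -0.1, -0.8]
finger_gap: 1.002
gripper_force: 0.0
```

```bash
python3 - <<'E'
from plan import *
s=manip.sense();p=s['tcp_pos'];print(s['t'],p@ex,p@ey,p[2],s['force'],s['ft_torque'],s['finger_gap'])
w=snap('wrist');save(w,'wrist1.png');np.savez('wrist1.npz',X=cloud(w),im=w['pixels']);print((-w['R'].T@w['t']))
a=snap('scene');np.savez('scene1.npz',X=cloud(a),im=a['pixels'])
X=cloud(a);hsv=cv2.cvtColor(a['pixels'],cv2.COLOR_RGB2HSV);A=X@ex;B=X@ey;z=X[...,2]
m=(hsv[...,0]>100)&(hsv[...,0]<125)&(hsv[...,1]>95)&(z>.04)&(z<.065)&(A<.52)&(A>.38)&(abs(B+.068)<.14)
print(m.sum(),np.percentile(A[m],[2,50,98]))
E
```

```text
5.1167 0.61802042023255 -0.06800177039145458 0.3642899842339328 [-0.34559553 -0.14484223 -0.78425949] [-0.03227075 -0.01330742  0.02261544] 1.002267661919176
[0.69675801 0.08313089 0.50693185]
350 [0.47601659 0.48189913 0.4885464 ]
```

View pics/wrist1.png

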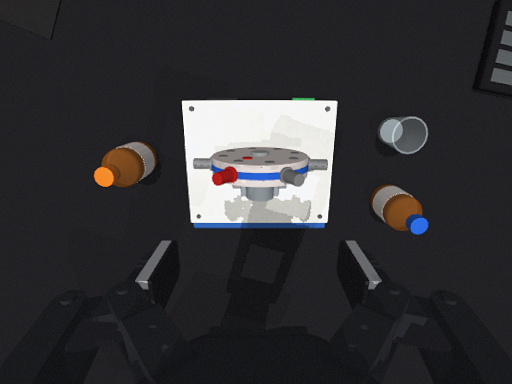

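The wrist view shows the drawer home and flush. The red peg is at (224,176), its upper neighbour at (293,177), and the level pegs at (203,163) and (317,164). Next: the metric wheel angle and centre.

```bash
python3 - <<'E'
from plan import *
d=np.load('wrist1.npz');X=d['X'];im=d['im']
hsv=cv2.cvtColor(im,cv2.COLOR_RGB2HSV)
A=X@ex;B=X@ey;z=X[...,2]
def box(n,u0,u1,v0,v1,zmin,extra=True):
    m=np.zeros(z.shape,bool);m[v0:v1,u0:u1]=1;m&=(z>zmin)
    if extra is not True: m&=extra
    print(n,m.sum(),'a',np.percentile(A[m],[3,50,97]).round(4),'b',np.percentile(B[m],[3,50,97]).round(4),'z',np.percentile(z[m],[3,50,97]).round(4))
    P=np.c_[B[m],z[m]];c=P.mean(0);u=np.linalg.svd(P-c)[2][0];print('   dir deg from top',np.degrees(np.arctan2(u[0],u[1])), 'ang of mean about C',np.degrees(np.arctan2(c[0]-C@ey,c[1]-.165)))
box('red',210,240,165,188,.2,(hsv[...,1]>120))
box('gray',280,305,168,188,.2,(hsv[...,1]<60))
box('L',190,209,155,170,.1);box('R',310,329,156,172,.1)
box('disc',205,315,145,182,.1)
s=(z>.058)&(z<.07);print('top b',np.percentile(B[s],[.5,99.5]),'a',np.percentile(A[s],[.5,99.5]))
E
```

```text
red 359 a [0.6162 0.6236 0.6288] b [-0.0463 -0.0338 -0.0217] z [0.2063 0.229  0.2392]
   dir deg from top 32.50532068882713 ang of mean about C 28.50379203017842
gray 378 a [0.6109 0.623  0.6288] b [-0.1123 -0.1008 -0.0911] z [0.2133 0.2329 0.2418]
   dir deg from top -29.072291592631014 ang of mean about C -26.681758462892663
L 172 a [0.6164 0.6233 0.6285] b [-0.0054  0.004   0.0134] z [0.1631 0.1683 0.1702]
   dir deg from top -87.34947670669531 ang of mean about C 87.82136341239217
R 194 a [0.6164 0.6233 0.6284] b [-0.1526 -0.1423 -0.1316] z [0.168  0.1738 0.1758]
   dir deg from top -89.80161494184655 ang of mean about C -83.77269581625015
disc 3287 a [0.6164 0.6305 0.6345] b [-0.1258 -0.0688 -0.0126] z [0.1262 0.2087 0.2382]
   dir deg from top -98.9224029527259 ang of mean about C -1.8362814227302628
top b [-0.33443763  0.12476103] a [0.4951633  0.69846776]
```

```bash
sed -i 's/^C=.*/C=W(.622,-.069,.166)/' plan.py; python3 - <<'E'
from plan import *
plan([[peg(6.4*k,.2-.008*k) for k in range(1,6)],[peg(32,.12),peg(32,.09),peg(32,.065),peg(32,.065)]])
E
```

```text
travel [[0.0037, -0.0255, 0.0103], [0.0037, -0.0497, 0.0245], [0.0037, -0.0711, 0.041], [0.0037, -0.0894, 0.0594], [0.0037, -0.1047, 0.0792]] turn [[-0.0356, 0.0, 0.0], [-0.0711, 0.0, 0.0], [-0.1067, 0.0, 0.0], [-0.1423, 0.0, 0.0], [-0.1778, 0.0, 0.0]]
travel [[0.0, 0.0, 0.05], [0.0, 0.0, 0.0875], [0.0, 0.0, 0.1187], [0.0, 0.0, 0.1187]] turn [[-0.0, 0.0, 0.0], [-0.0, 0.0, 0.0], [-0.0, 0.0, 0.0], [-0.0, 0.0, 0.0]]
```

Emit:
apply_moves:
  claw: [1, 1, 1, 1, 1]
  travel:
    - [0.0037, -0.0255, 0.0103]
    - [0.0037, -0.0497, 0.0245]
    - [0.0037, -0.0711, 0.041]
    - [0.0037, -0.0894, 0.0594]
    - [0.0037, -0.1047, 0.0792]
  turn:
    - [-0.0356, 0, 0]
    - [-0.0711, 0, 0]
    - [-0.1067, 0, 0]
    - [-0.1423, 0, 0]
    - [-0.1778, 0, 0]

```text
t: 5.63
tcp_pos: [0.604, 0.1483, 0.3033]
tool_rot: [0.955, 0.103, 0.033, 0.277]
force: [-0.7, 0.0, -0.9]
finger_gap: 1.0
gripper_force: 0.0
```

Emit:
apply_moves:
  claw: [1, 1]
  travel:
    - [0, 0, 0]
    - [0, 0, 0]
  turn:
    - [0, 0, 0]
    - [0, 0, 0]

```text
t: 5.8
tcp_pos: [0.6023, 0.1491, 0.2996]
tool_rot: [0.955, 0.106, 0.028, 0.275]
force: [0.1, -1.5, 0.4]
finger_gap: 0.998
gripper_force: 0.0
```

```bash
cat >> plan.py <<'E'
def where():
    s=manip.sense();p=s['tcp_pos'];R=Ro.from_quat(s['tool_rot']).as_matrix();d=p-C
    r=-R[:,2];psi=np.degrees(np.arctan2(r@ey,r@ez));ang=np.degrees(np.arctan2(d@ey,d[2]))
    tor=np.cross(d,s['force'])@ex
    print('t %.2f a-off %.4f rho %.4f ang %.2f toolpsi %.2f | Ft*r(psi+) %.3f mx %.3f F %s gap %.3f gf %.1f'%(s['t'],d@ex,np.hypot(d@ey,d[2]),ang,psi,-tor,-s['ft_torque']@ex,s['force'].round(2),s['finger_gap'],s['gripper_force']))
E
python3 -c "
from plan import *
where();print(cmd()[0],manip.sense()['q'].round(2))"
```

```text
t 5.80 a-off -0.0017 rho 0.1591 ang 32.89 toolpsi 32.10 | Ft*r(psi+) -0.235 mx -0.250 F [ 0.14 -1.53  0.36] gap 0.998 gf 0.0
[0.61506425 0.09876931 0.22113181] [ 0.32  0.53  1.35 -0.57  1.36  1.82]
```

Emit:
apply_moves:
  claw: [1, 1, 1, 1]
  travel:
    - [0, 0, 0.05]
    - [0, 0, 0.0875]
    - [0, 0, 0.1187]
    - [0, 0, 0.1187]
  turn:
    - [0, 0, 0]
    - [0, 0, 0]
    - [0, 0, 0]
    - [0, 0, 0]

```text
t: 6.13
tcp_pos: [0.6133, 0.0937, 0.2183]
tool_rot: [0.956, 0.101, 0.026, 0.275]
force: [-1.4, -0.1, 0.2]
finger_gap: 0.998
gripper_force: 0.0
```

```bash
python3 -c "
from plan import *
where()
w=snap('wrist');save(w,'wrist2.png')"
```

```text
t 6.13 a-off -0.0029 rho 0.0602 ang 29.76 toolpsi 32.09 | Ft*r(psi+) 0.005 mx -0.273 F [-1.39 -0.09  0.2 ] gap 0.998 gf 0.0
```

View pics/wrist2.png

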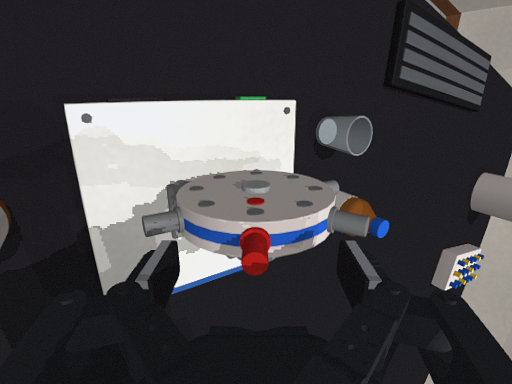

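The red peg (256,250) is centred between the pads (about 157 and 360), so I'll pinch it.

Emit:
apply_moves:
  claw: [-1, -1, -1, -1, -1]
  travel:
    - [0, 0, 0]
    - [0, 0, 0]
    - [0, 0, 0]
    - [0, 0, 0]
    - [0, 0, 0]
  turn:
    - [0, 0, 0]
    - [0, 0, 0]
    - [0, 0, 0]
    - [0, 0, 0]
    - [0, 0, 0]
  newtons: 40

```text
t: 6.6
tcp_pos: [0.6155, 0.0988, 0.2219]
tool_rot: [0.955, 0.103, 0.031, 0.275]
force: [-0.5, 0.7, 0.8]
finger_gap: 0.298
gripper_force: 0.0
```

Emit:
apply_moves:
  claw: [-1, -1, -1]
  travel:
    - [0, 0, 0]
    - [0, 0, 0]
    - [0, 0, 0]
  turn:
    - [0, 0, 0]
    - [0, 0, 0]
    - [0, 0, 0]

```text
t: 6.85
tcp_pos: [0.6153, 0.0987, 0.2216]
tool_rot: [0.955, 0.103, 0.03, 0.275]
force: [-0.8, 1.4, 4.9]
finger_gap: 0.142
gripper_force: 39.0
```

```bash
python3 - <<'E'
from plan import *
where()
for _ in range(3): snap('wrist');where()
p0,R0=cmd()
# sweep -60 deg in 6 calls of 5 rows (2 deg/row)
c=[[peg(32-10*k-2*(i+1),.065) for i in range(5)] for k in range(6)]
for x in c[:2]: 
    plan([x])
E
```

```text
t 6.85 a-off 0.0002 rho 0.0654 ang 31.65 toolpsi 32.13 | Ft*r(psi+) -0.081 mx -0.185 F [-0.75  1.44  4.9 ] gap 0.142 gf 39.0
t 6.90 a-off 0.0003 rho 0.0653 ang 31.62 toolpsi 32.13 | Ft*r(psi+) -0.070 mx -0.186 F [-2.32  1.92  5.9 ] gap 0.146 gf 39.1
t 6.95 a-off 0.0002 rho 0.0653 ang 31.64 toolpsi 32.12 | Ft*r(psi+) -0.007 mx -0.171 F [-1.58  3.02  5.55] gap 0.139 gf 39.1
t 7.00 a-off 0.0002 rho 0.0654 ang 31.63 toolpsi 32.12 | Ft*r(psi+) -0.021 mx -0.116 F [-1.55  2.33  4.86] gap 0.142 gf 39.1
travel [[0.0, 0.0029, 0.0001], [0.0, 0.0057, 0.0002], [0.0, 0.0085, 0.0005], [0.0, 0.0113, 0.0008], [0.0, 0.0141, 0.0013]] turn [[0.0111, 0.0, 0.0], [0.0222, 0.0, 0.0], [0.0333, 0.0, 0.0], [0.0444, 0.0, 0.0], [0.0555, 0.0, 0.0]]
travel [[0.0, 0.0029, 0.0], [0.0, 0.0057, 0.0002], [0.0, 0.0085, 0.0004], [0.0, 0.0113, 0.0008], [0.0, 0.0141, 0.0012]] turn [[0.0112, 0.0, 0.0], [0.0223, 0.0, 0.0], [0.0334, 0.0, 0.0], [0.0445, 0.0, 0.0], [0.0556, 0.0, 0.0]]
```

```bash
cat > step.py <<'E'
from plan import *
import sys
L=[]
for k in range(4):
    if k: snap('wrist')
    s=manip.sense();p=s['tcp_pos'];R=Ro.from_quat(s['tool_rot']).as_matrix();d=p-C;r=-R[:,2]
    psi=np.degrees(np.arctan2(r@ey,r@ez));t=np.cross(r,ex)*-1; t=np.cos(np.radians(psi))*ey-np.sin(np.radians(psi))*ez
    L.append([psi,np.degrees(np.arctan2(d@ey,d[2])),s['force']@t,s['force']@r,s['ft_torque']@ex,s['ft_torque']@t,s['ft_torque']@r,s['force']@ex,s['t'],s['gripper_force']])
L=np.array(L);print('psi,ang,Ft,Fr,Mx,Mt,Mr,Fx,t,gf');print(L.round(2)[0].tolist(),'\nmean',L[1:].mean(0).round(2).tolist())
open('log.txt','a').write(sys.argv[1]+' '+' '.join(map(str,L[0].round(3)))+' '+' '.join(map(str,L[1:].mean(0).round(3)))+'\n')
E
```

Emit:
apply_moves:
  claw: [-1, -1, -1, -1, -1]
  travel:
    - [0.0, 0.0029, 0.0001]
    - [0.0, 0.0057, 0.0002]
    - [0.0, 0.0085, 0.0005]
    - [0.0, 0.0113, 0.0008]
    - [0.0, 0.0141, 0.0012]
  turn:
    - [0.0111, 0, 0]
    - [0.0222, 0, 0]
    - [0.0333, 0, 0]
    - [0.0444, 0, 0]
    - [0.0556, 0, 0]

```text
t: 7.42
tcp_pos: [0.6175, 0.089, 0.2267]
tool_rot: [0.976, 0.105, 0.021, 0.189]
force: [-1.7, 2.2, 4.1]
finger_gap: 0.142
gripper_force: 39.3
```

```bash
python3 step.py -1
```

```text
psi,ang,Ft,Fr,Mx,Mt,Mr,Fx,t,gf
[21.98, 21.93, 0.8, 4.75, 0.24, 0.18, 0.01, -1.17, 7.42, 39.28] 
mean [22.05, 20.74, 0.8, 7.88, 0.37, 0.25, 0.01, -1.58, 7.52, 39.92]
```

Emit:
apply_moves:
  claw: [-1, -1, -1, -1, -1]
  travel:
    - [0.0, 0.0029, 0.0001]
    - [0.0, 0.0057, 0.0002]
    - [0.0, 0.0085, 0.0005]
    - [0.0, 0.0113, 0.0008]
    - [0.0, 0.0141, 0.0012]
  turn:
    - [0.0111, 0, 0]
    - [0.0222, 0, 0]
    - [0.0333, 0, 0]
    - [0.0444, 0, 0]
    - [0.0556, 0, 0]

```text
t: 7.98
tcp_pos: [0.6198, 0.0782, 0.2303]
tool_rot: [0.989, 0.107, 0.012, 0.104]
force: [-1.9, 1.6, 7.1]
finger_gap: 0.141
gripper_force: 39.9
```

```bash
python3 step.py -1
```

```text
psi,ang,Ft,Fr,Mx,Mt,Mr,Fx,t,gf
[12.05, 11.76, 0.43, 7.37, 0.09, 0.32, -0.02, -1.47, 7.98, 39.86] 
mean [12.1, 10.59, -0.04, 7.31, 0.2, 0.31, 0.02, -1.48, 8.08, 40.03]
```

Emit:
apply_moves:
  claw: [-0.46, -0.46, -0.46, -0.46]
  travel:
    - [0, 0, 0]
    - [0, 0, 0]
    - [0, 0, 0]
    - [0, 0, 0]
  turn:
    - [0, 0, 0]
    - [0, 0, 0]
    - [0, 0, 0]
    - [0, 0, 0]

```text
t: 8.47
tcp_pos: [0.6193, 0.0779, 0.2285]
tool_rot: [0.989, 0.107, 0.011, 0.105]
force: [-0.2, -0.2, -0.6]
finger_gap: 0.268
gripper_force: 0.0
```

```bash
python3 step.py 0; python3 -c "
from plan import *
where()"
```

```text
psi,ang,Ft,Fr,Mx,Mt,Mr,Fx,t,gf
[12.09, 11.89, -0.01, -0.61, 0.11, 0.04, 0.01, -0.25, 8.47, 0.0] 
mean [12.09, 11.8, 0.1, -0.24, 0.1, -0.01, -0.01, 0.16, 8.57, 0.0]
t 8.62 a-off -0.0002 rho 0.0642 ang 11.77 toolpsi 12.09 | Ft*r(psi+) 0.026 mx -0.098 F [-0.32  0.36 -0.02] gap 0.269 gf 0.0
```

Emit:
apply_moves:
  claw: [-0.46, -0.46, -0.46, -0.46, -0.46]
  travel:
    - [0.0, 0.0029, 0.0001]
    - [0.0, 0.0057, 0.0002]
    - [0.0, 0.0085, 0.0005]
    - [0.0, 0.0113, 0.0008]
    - [0.0, 0.0141, 0.0012]
  turn:
    - [0.0111, 0, 0]
    - [0.0222, 0, 0]
    - [0.0333, 0, 0]
    - [0.0444, 0, 0]
    - [0.0556, 0, 0]

```text
t: 9.03
tcp_pos: [0.6218, 0.0674, 0.2305]
tool_rot: [0.994, 0.107, 0.002, 0.017]
force: [-0.2, 0.9, -0.2]
finger_gap: 0.27
gripper_force: 0.7
```

```bash
python3 step.py -2
```

```text
psi,ang,Ft,Fr,Mx,Mt,Mr,Fx,t,gf
[1.93, 2.15, 0.93, -0.19, 0.25, 0.02, 0.03, -0.03, 9.03, 0.71] 
mean [2.06, 0.59, 0.16, -0.08, 0.03, -0.01, 0.02, 0.1, 9.13, 0.1]
```

Emit:
apply_moves:
  claw: [-0.46, -0.46, -0.46, -0.46, -0.46]
  travel:
    - [0.0, 0.0029, 0.0001]
    - [0.0, 0.0057, 0.0002]
    - [0.0, 0.0085, 0.0005]
    - [0.0, 0.0113, 0.0008]
    - [0.0, 0.0141, 0.0012]
  turn:
    - [0.0111, 0, 0]
    - [0.0222, 0, 0]
    - [0.0333, 0, 0]
    - [0.0444, 0, 0]
    - [0.0556, 0, 0]

```text
t: 9.6
tcp_pos: [0.6239, 0.0567, 0.2302]
tool_rot: [0.992, 0.107, -0.008, -0.069]
force: [-0.5, 0.7, 0.1]
finger_gap: 0.272
gripper_force: 0.6
```

```bash
python3 step.py -2
```

```text
psi,ang,Ft,Fr,Mx,Mt,Mr,Fx,t,gf
[-8.01, -7.58, 0.75, -0.01, 0.1, 0.14, -0.02, -0.3, 9.6, 0.56] 
mean [-7.9, -9.13, -0.45, -0.23, -0.09, 0.02, 0.0, -0.23, 9.7, 0.0]
```

Emit:
apply_moves:
  claw: [-0.46, -0.46, -0.46]
  travel:
    - [0.0, 0.0029, 0.0001]
    - [0.0, 0.0057, 0.0002]
    - [0.0, 0.0085, 0.0005]
  turn:
    - [0.0111, 0, 0]
    - [0.0222, 0, 0]
    - [0.0333, 0, 0]

```text
t: 10.0
tcp_pos: [0.6254, 0.0506, 0.2291]
tool_rot: [0.987, 0.107, -0.013, -0.121]
force: [0.3, 0.5, 0.6]
finger_gap: 0.268
gripper_force: 0.5
```

Emit:
apply_moves:
  claw: [-0.46, -0.46]
  travel:
    - [0.0, 0.0029, 0.0001]
    - [0.0, 0.0057, 0.0002]
  turn:
    - [0.0111, 0, 0]
    - [0.0222, 0, 0]

```text
t: 10.17
tcp_pos: [0.6265, 0.046, 0.2279]
tool_rot: [0.982, 0.107, -0.017, -0.155]
force: [0.1, 0.4, 0.7]
finger_gap: 0.271
gripper_force: 0.4
```

Emit:
apply_moves:
  claw: [-0.46, -0.46]
  travel:
    - [0.0, 0.0029, 0.0001]
    - [0.0, 0.0057, 0.0002]
  turn:
    - [0.0111, 0, 0]
    - [0.0222, 0, 0]

```text
t: 10.33
tcp_pos: [0.6275, 0.0417, 0.2262]
tool_rot: [0.976, 0.106, -0.021, -0.189]
force: [0.2, 0.5, 0.8]
finger_gap: 0.269
gripper_force: 0.4
```

Emit:
apply_moves:
  claw: [-0.46, -0.46]
  travel:
    - [0.0, 0.0029, 0.0001]
    - [0.0, 0.0057, 0.0002]
  turn:
    - [0.0111, 0, 0]
    - [0.0222, 0, 0]

```text
t: 10.5
tcp_pos: [0.6284, 0.0375, 0.2244]
tool_rot: [0.969, 0.105, -0.024, -0.223]
force: [0.2, -0.0, 1.5]
finger_gap: 0.274
gripper_force: 0.3
```

Emit:
apply_moves:
  claw: [-0.46, -0.46]
  travel:
    - [0.0, 0.0029, 0.0001]
    - [0.0, 0.0057, 0.0002]
  turn:
    - [0.0111, 0, 0]
    - [0.0222, 0, 0]

```text
t: 10.67
tcp_pos: [0.6293, 0.0334, 0.2222]
tool_rot: [0.96, 0.104, -0.028, -0.257]
force: [-0.6, 1.0, 0.4]
finger_gap: 0.272
gripper_force: 0.3
```

```bash
python3 step.py -2
```

```text
psi,ang,Ft,Fr,Mx,Mt,Mr,Fx,t,gf
[-29.99, -30.04, 1.16, -0.15, -0.14, -0.03, -0.0, -0.41, 10.67, 0.27] 
mean [-29.95, -31.67, -1.03, -0.08, -0.24, -0.01, -0.03, 0.1, 10.77, 0.0]
```

```bash
python3 - <<'E'
from plan import *
p,R=peg(-30,.065);setc(p,Ro.from_matrix(R))
plan([[peg(-30,.10),peg(-30,.13)],[peg(-30+6.4*k,.13) for k in range(1,6)],[peg(2+6.2*k,.13) for k in range(1,6)],[peg(33,.1),peg(33,.065),peg(33,.065)]])
E
```

```text
travel [[-0.0, 0.0, -0.0437], [-0.0, 0.0, -0.0812]] turn [[-0.0, -0.0, 0.0], [-0.0, -0.0, 0.0]]
travel [[-0.0, -0.0181, 0.001], [-0.0, -0.036, 0.004], [-0.0, -0.0534, 0.009], [-0.0, -0.0702, 0.0159], [-0.0, -0.0861, 0.0246]] turn [[-0.0356, 0.0, 0.0], [-0.0711, 0.0, -0.0], [-0.1067, 0.0, 0.0], [-0.1422, 0.0, -0.0], [-0.1778, 0.0, 0.0]]
travel [[-0.0, -0.0176, 0.001], [-0.0, -0.0349, 0.0038], [-0.0, -0.0519, 0.0085], [-0.0, -0.0682, 0.015], [-0.0, -0.0837, 0.0232]] turn [[-0.0344, -0.0, 0.0], [-0.0689, -0.0, 0.0], [-0.1033, 0.0, 0.0], [-0.1378, 0.0, 0.0], [-0.1722, 0.0, 0.0]]
travel [[-0.0, -0.0, 0.0375], [-0.0, -0.0, 0.0813], [-0.0, -0.0, 0.0813]] turn [[0.0, -0.0, -0.0], [0.0, -0.0, -0.0], [0.0, -0.0, -0.0]]
```

Emit:
apply_moves:
  claw: [1, 1, 1]
  travel:
    - [0, 0, 0]
    - [0, 0, -0.0437]
    - [0, 0, -0.0812]
  turn:
    - [0, 0, 0]
    - [0, 0, 0]
    - [0, 0, 0]

```text
t: 11.07
tcp_pos: [0.6353, 0.0021, 0.2781]
tool_rot: [0.96, 0.104, -0.03, -0.257]
force: [1.5, -0.5, 0.1]
finger_gap: 0.691
gripper_force: 0.0
```

Emit:
apply_moves:
  claw: [1, 1, 1, 1, 1]
  travel:
    - [0, -0.0181, 0.001]
    - [0, -0.036, 0.004]
    - [0, -0.0534, 0.009]
    - [0, -0.0702, 0.0159]
    - [0, -0.0861, 0.0246]
  turn:
    - [-0.0356, 0, 0]
    - [-0.0711, 0, 0]
    - [-0.1067, 0, 0]
    - [-0.1422, 0, 0]
    - [-0.1778, 0, 0]

```text
t: 11.48
tcp_pos: [0.622, 0.0697, 0.2981]
tool_rot: [0.994, 0.107, 0.005, 0.021]
force: [0.3, 0.4, -0.7]
finger_gap: 0.996
gripper_force: 0.0
```

Emit:
apply_moves:
  claw: [1, 1, 1, 1, 1]
  travel:
    - [0, -0.0176, 0.001]
    - [0, -0.0349, 0.0038]
    - [0, -0.0519, 0.0085]
    - [0, -0.0682, 0.015]
    - [0, -0.0837, 0.0232]
  turn:
    - [-0.0344, 0, 0]
    - [-0.0689, 0, 0]
    - [-0.1033, 0, 0]
    - [-0.1378, 0, 0]
    - [-0.1722, 0, 0]

```text
t: 11.9
tcp_pos: [0.6076, 0.1357, 0.2766]
tool_rot: [0.952, 0.103, 0.034, 0.285]
force: [-0.2, 0.0, -0.2]
finger_gap: 1.002
gripper_force: 0.0
```

Emit:
apply_moves:
  claw: [1, 1, 1]
  travel:
    - [0, 0, 0]
    - [0, 0, 0]
    - [0, 0, 0]
  turn:
    - [0, 0, 0]
    - [0, 0, 0]
    - [0, 0, 0]

```text
t: 12.15
tcp_pos: [0.6075, 0.1342, 0.2751]
tool_rot: [0.953, 0.103, 0.031, 0.283]
force: [-0.5, -0.4, 0.5]
finger_gap: 1.002
gripper_force: 0.0
```

```bash
python3 step.py 9; python3 - <<'E'
from plan import *
w=snap('wrist');X=cloud(w);A=X@ex;B=X@ey;z=X[...,2];save(w,'wrist3.png')
d=X-C;rr=np.hypot(d@ey,d[...,2]);th=np.degrees(np.arctan2(d@ey,d[...,2]))
m=(rr>.067)&(rr<.087)&(abs(d@ex)<.009)
h,e=np.histogram(th[m],bins=np.arange(-120,121,4))
for q in range(len(h)):
    if h[q]>5: print(int(e[q]),h[q],end='; ')
hsv=cv2.cvtColor(w['pixels'],cv2.COLOR_RGB2HSV);r=m&(hsv[...,1]>120)&((hsv[...,0]<8)|(hsv[...,0]>172));print('\nred',r.sum(),np.percentile(th[r],[5,50,95]) if r.any() else '')
for c in (-88,-28,32):
    k=m&(abs(th-c)<14);print(c,k.sum(),np.percentile(th[k],[5,50,95]) if k.any() else '')
E
```

```text
psi,ang,Ft,Fr,Mx,Mt,Mr,Fx,t,gf
[33.08, 32.95, -0.5, 0.26, 0.23, 0.05, 0.04, -0.56, 12.15, 0.0] 
mean [33.08, 32.26, -0.1, -0.3, 0.27, 0.03, 0.0, -0.2, 12.25, 0.0]
-92 10; -88 56; -32 40; -28 239; -24 35; 24 32; 28 172; 32 154; 36 8; 84 176; 88 126; 92 24; 
red 310 [-29.74605168 -25.29002117 -23.64786512]
-88 67 [-89.06912155 -85.36451774 -84.24283767]
-28 318 [-29.69721903 -25.32530946 -23.65577781]
32 366 [27.58886368 31.63536843 35.60328751]
```

View pics/wrist3.png

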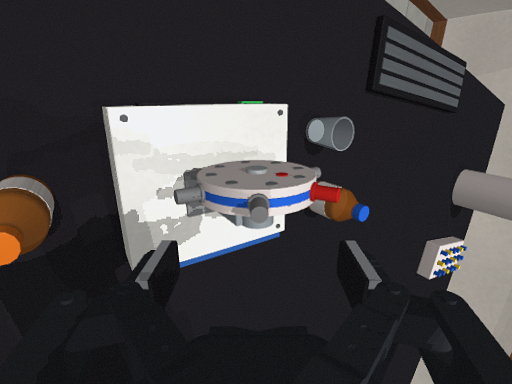

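Gray peg sits at +31.6° (pixel 258,207), so red is at −28.4°. I'll straddle this peg loosely and keep sweeping.

Emit:
apply_moves:
  claw: [1, 1, 0, -0.46, -0.46]
  travel:
    - [0, 0, 0.0375]
    - [0, 0, 0.0813]
    - [0, 0, 0.0813]
    - [0, 0, 0.0813]
    - [0, 0, 0.0813]
  turn:
    - [0, 0, 0]
    - [0, 0, 0]
    - [0, 0, 0]
    - [0, 0, 0]
    - [0, 0, 0]

```text
t: 12.77
tcp_pos: [0.6158, 0.0984, 0.2213]
tool_rot: [0.953, 0.102, 0.031, 0.283]
force: [0.5, -0.3, -0.1]
finger_gap: 0.609
gripper_force: 0.0
```

Emit:
apply_moves:
  claw: [-0.46, -0.46, -0.46, -0.46, -0.46]
  travel:
    - [0.0, 0.0029, 0.0001]
    - [0.0, 0.0057, 0.0002]
    - [0.0, 0.0085, 0.0005]
    - [0.0, 0.0113, 0.0008]
    - [0.0, 0.0141, 0.0012]
  turn:
    - [0.0111, 0, 0]
    - [0.0222, 0, 0]
    - [0.0333, 0, 0]
    - [0.0444, 0, 0]
    - [0.0556, 0, 0]

```text
t: 13.18
tcp_pos: [0.6183, 0.0903, 0.228]
tool_rot: [0.974, 0.105, 0.024, 0.198]
force: [-0.3, -0.6, -0.1]
finger_gap: 0.267
gripper_force: 0.2
```

Emit:
apply_moves:
  claw: [-0.46, -0.46]
  travel:
    - [0.0, 0.0029, 0.0001]
    - [0.0, 0.0057, 0.0002]
  turn:
    - [0.0111, 0, 0]
    - [0.0222, 0, 0]

```text
t: 13.35
tcp_pos: [0.6192, 0.086, 0.2297]
tool_rot: [0.981, 0.106, 0.02, 0.164]
force: [-0.2, -0.1, -0.9]
finger_gap: 0.27
gripper_force: 0.1
```

Emit:
apply_moves:
  claw: [-0.46, -0.46]
  travel:
    - [0.0, 0.0029, 0.0001]
    - [0.0, 0.0057, 0.0002]
  turn:
    - [0.0111, 0, 0]
    - [0.0222, 0, 0]

```text
t: 13.52
tcp_pos: [0.6202, 0.0817, 0.2311]
tool_rot: [0.986, 0.107, 0.016, 0.13]
force: [0.6, 0.4, -0.3]
finger_gap: 0.274
gripper_force: 0.1
```

Emit:
apply_moves:
  claw: [-0.46, -0.46]
  travel:
    - [0.0, 0.0029, 0.0001]
    - [0.0, 0.0057, 0.0002]
  turn:
    - [0.0111, 0, 0]
    - [0.0222, 0, 0]

```text
t: 13.68
tcp_pos: [0.6211, 0.0772, 0.2321]
tool_rot: [0.99, 0.107, 0.013, 0.095]
force: [0.4, 0.1, -0.5]
finger_gap: 0.271
gripper_force: 0.1
```

Emit:
apply_moves:
  claw: [-0.46, -0.46]
  travel:
    - [0.0, 0.0029, 0.0001]
    - [0.0, 0.0057, 0.0002]
  turn:
    - [0.0111, 0, 0]
    - [0.0222, 0, 0]

```text
t: 13.85
tcp_pos: [0.6221, 0.0728, 0.2329]
tool_rot: [0.992, 0.107, 0.009, 0.061]
force: [1.1, -0.2, -0.0]
finger_gap: 0.269
gripper_force: 0.2
```

Emit:
apply_moves:
  claw: [-0.46, -0.46]
  travel:
    - [0.0, 0.0029, 0.0001]
    - [0.0, 0.0057, 0.0002]
  turn:
    - [0.0111, 0, 0]
    - [0.0222, 0, 0]

```text
t: 14.02
tcp_pos: [0.6231, 0.0683, 0.2333]
tool_rot: [0.994, 0.108, 0.005, 0.026]
force: [-0.6, 0.5, -0.4]
finger_gap: 0.274
gripper_force: 0.2
```

Emit:
apply_moves:
  claw: [-0.46, -0.46]
  travel:
    - [0.0, 0.0029, 0.0001]
    - [0.0, 0.0057, 0.0002]
  turn:
    - [0.0111, 0, 0]
    - [0.0222, 0, 0]

```text
t: 14.18
tcp_pos: [0.624, 0.0638, 0.2334]
tool_rot: [0.994, 0.108, 0.001, -0.008]
force: [-0.4, 0.3, 0.6]
finger_gap: 0.271
gripper_force: 0.2
```

```bash
python3 step.py -3
```

```text
psi,ang,Ft,Fr,Mx,Mt,Mr,Fx,t,gf
[-0.92, -1.34, 0.39, 0.61, 0.08, -0.03, -0.02, -0.35, 14.18, 0.2] 
mean [-0.83, -2.58, -0.59, -0.04, -0.02, 0.02, 0.03, -0.06, 14.28, 0.0]
```

Emit:
apply_moves:
  claw: [-0.46, -0.46, -0.46]
  travel:
    - [0.0, 0.0029, 0.0001]
    - [0.0, 0.0057, 0.0002]
    - [0.0, 0.0085, 0.0005]
  turn:
    - [0.0111, 0, 0]
    - [0.0222, 0, 0]
    - [0.0333, 0, 0]

```text
t: 14.58
tcp_pos: [0.6245, 0.0578, 0.2315]
tool_rot: [0.992, 0.108, -0.006, -0.06]
force: [-0.6, 1.1, 0.6]
finger_gap: 0.267
gripper_force: 0.3
```

Emit:
apply_moves:
  claw: [-0.46, -0.46]
  travel:
    - [0.0, 0.0029, 0.0001]
    - [0.0, 0.0057, 0.0002]
  turn:
    - [0.0111, 0, 0]
    - [0.0222, 0, 0]

```text
t: 14.75
tcp_pos: [0.6255, 0.0532, 0.2308]
tool_rot: [0.99, 0.108, -0.01, -0.095]
force: [-0.2, 0.6, 0.7]
finger_gap: 0.274
gripper_force: 0.3
```

Emit:
apply_moves:
  claw: [-0.46, -0.46]
  travel:
    - [0.0, 0.0029, 0.0001]
    - [0.0, 0.0057, 0.0002]
  turn:
    - [0.0111, 0, 0]
    - [0.0222, 0, 0]

```text
t: 14.92
tcp_pos: [0.6265, 0.0488, 0.2298]
tool_rot: [0.986, 0.107, -0.013, -0.129]
force: [-0.4, 1.1, -0.2]
finger_gap: 0.268
gripper_force: 0.4
```

Emit:
apply_moves:
  claw: [-0.46, -0.46]
  travel:
    - [0.0, 0.0029, 0.0001]
    - [0.0, 0.0057, 0.0002]
  turn:
    - [0.0111, 0, 0]
    - [0.0222, 0, 0]

```text
t: 15.08
tcp_pos: [0.6274, 0.0446, 0.2284]
tool_rot: [0.981, 0.107, -0.017, -0.163]
force: [-0.2, 0.8, 1.3]
finger_gap: 0.27
gripper_force: 0.4
```

Emit:
apply_moves:
  claw: [-0.46, -0.46]
  travel:
    - [0.0, 0.0029, 0.0001]
    - [0.0, 0.0057, 0.0002]
  turn:
    - [0.0111, 0, 0]
    - [0.0222, 0, 0]

```text
t: 15.25
tcp_pos: [0.6283, 0.0404, 0.2268]
tool_rot: [0.974, 0.106, -0.021, -0.197]
force: [-0.5, 0.9, 1.5]
finger_gap: 0.271
gripper_force: 0.5
```

Emit:
apply_moves:
  claw: [-0.46, -0.46]
  travel:
    - [0.0, 0.0029, 0.0001]
    - [0.0, 0.0057, 0.0002]
  turn:
    - [0.0111, 0, 0]
    - [0.0222, 0, 0]

```text
t: 15.42
tcp_pos: [0.6292, 0.0363, 0.2249]
tool_rot: [0.967, 0.105, -0.024, -0.231]
force: [-0.2, 0.8, 1.0]
finger_gap: 0.27
gripper_force: 0.6
```

Emit:
apply_moves:
  claw: [-0.46, -0.46]
  travel:
    - [0.0, 0.0029, 0.0001]
    - [0.0, 0.0057, 0.0002]
  turn:
    - [0.0111, 0, 0]
    - [0.0222, 0, 0]

```text
t: 15.58
tcp_pos: [0.63, 0.0319, 0.2221]
tool_rot: [0.958, 0.104, -0.028, -0.266]
force: [0.2, -0.2, 1.3]
finger_gap: 0.269
gripper_force: 0.7
```

```bash
python3 step.py -3; python3 - <<'E'
from plan import *
p,R=peg(-31,.065);setc(p,Ro.from_matrix(R))
s=manip.sense();print(s['tcp_pos'],p)
E
```

```text
psi,ang,Ft,Fr,Mx,Mt,Mr,Fx,t,gf
[-30.97, -31.25, 0.46, 1.24, -0.08, -0.06, 0.01, 0.14, 15.58, 0.66] 
mean [-30.91, -33.08, -0.05, -0.08, -0.25, 0.0, 0.01, -0.15, 15.68, 0.0]
[0.62970145 0.03064459 0.22063559] [0.62955316 0.03237974 0.22171587]
```

Emit:
apply_moves:
  claw: [1, 1, 1]
  travel:
    - [0, 0, 0]
    - [0, 0, -0.0437]
    - [0, 0, -0.0812]
  turn:
    - [0, 0, 0]
    - [0, 0, 0]
    - [0, 0, 0]

```text
t: 15.98
tcp_pos: [0.6357, -0.0002, 0.2768]
tool_rot: [0.958, 0.104, -0.031, -0.265]
force: [2.3, -0.4, 0.3]
finger_gap: 0.684
gripper_force: 0.0
```

Emit:
apply_moves:
  claw: [1, 1, 1, 1, 1]
  travel:
    - [0, -0.0181, 0.001]
    - [0, -0.036, 0.004]
    - [0, -0.0534, 0.009]
    - [0, -0.0702, 0.0159]
    - [0, -0.0861, 0.0246]
  turn:
    - [-0.0356, 0, 0]
    - [-0.0711, 0, 0]
    - [-0.1067, 0, 0]
    - [-0.1422, 0, 0]
    - [-0.1778, 0, 0]

```text
t: 16.4
tcp_pos: [0.6225, 0.067, 0.2979]
tool_rot: [0.994, 0.107, 0.004, 0.013]
force: [0.5, 0.1, -0.8]
finger_gap: 0.999
gripper_force: 0.0
```

Emit:
apply_moves:
  claw: [1, 1, 1, 1, 1]
  travel:
    - [0, -0.0176, 0.001]
    - [0, -0.0349, 0.0038]
    - [0, -0.0519, 0.0085]
    - [0, -0.0682, 0.015]
    - [0, -0.0837, 0.0232]
  turn:
    - [-0.0344, 0, 0]
    - [-0.0689, 0, 0]
    - [-0.1033, 0, 0]
    - [-0.1378, 0, 0]
    - [-0.1722, 0, 0]

```text
t: 16.82
tcp_pos: [0.608, 0.1334, 0.2776]
tool_rot: [0.955, 0.103, 0.033, 0.277]
force: [-0.0, -0.3, -0.2]
finger_gap: 1.005
gripper_force: 0.0
```

Emit:
apply_moves:
  claw: [1, 1, 1]
  travel:
    - [0, 0, 0]
    - [0, 0, 0]
    - [0, 0, 0]
  turn:
    - [0, 0, 0]
    - [0, 0, 0]
    - [0, 0, 0]

```text
t: 17.07
tcp_pos: [0.608, 0.1319, 0.276]
tool_rot: [0.955, 0.104, 0.03, 0.275]
force: [1.0, -0.2, -0.3]
finger_gap: 0.998
gripper_force: 0.0
```

```bash
cat > look.py <<'E'
from plan import *
w=snap('wrist');X=cloud(w)
d=X-C;rr=np.hypot(d@ey,d[...,2]);th=np.degrees(np.arctan2(d@ey,d[...,2]))
m=(rr>.067)&(rr<.087)&(abs(d@ex)<.009)
h,e=np.histogram(th[m],bins=np.arange(-120,121,4));print([(int(e[q]),int(h[q])) for q in range(len(h)) if h[q]>5])
for c in (-28,0,32):
    k=m&(abs(th-c)<16);print(c,k.sum(),np.percentile(th[k],[5,50,95]) if k.any() else '')
where()
E
python3 look.py; python3 - <<'E'
from plan import *
p,R=peg(32,.13);setc(p,Ro.from_matrix(R))
print(manip.sense()['tcp_pos'],p)
E
```

```text
[(-92, 9), (-88, 61), (-32, 39), (-28, 241), (-24, 38), (24, 36), (28, 174), (32, 142), (36, 15), (84, 164), (88, 132), (92, 24)]
-28 321 [-29.89514757 -25.14370007 -23.69632333]
0 0 
32 367 [27.43118769 31.49212919 35.72665754]
t 17.12 a-off 0.0003 rho 0.1295 ang 31.41 toolpsi 32.13 | Ft*r(psi+) -0.141 mx -0.243 F [ 0.65 -0.61  0.88] gap 1.004 gf 0.0
[0.60836176 0.13109152 0.27652686] [0.60774589 0.13239694 0.27624625]
```

Emit:
apply_moves:
  claw: [1, 1, 0, -0.46, -0.46]
  travel:
    - [0, 0, 0.0375]
    - [0, 0, 0.0813]
    - [0, 0, 0.0813]
    - [0, 0, 0.0813]
    - [0, 0, 0.0813]
  turn:
    - [0, 0, 0]
    - [0, 0, 0]
    - [0, 0, 0]
    - [0, 0, 0]
    - [0, 0, 0]

```text
t: 17.53
tcp_pos: [0.6163, 0.0967, 0.2222]
tool_rot: [0.956, 0.102, 0.031, 0.275]
force: [0.0, -0.3, 0.7]
finger_gap: 0.605
gripper_force: 0.0
```

Emit:
apply_moves:
  claw: [-0.46, -0.46, -0.46, -0.46, -0.46]
  travel:
    - [0.0, 0.0029, 0.0001]
    - [0.0, 0.0057, 0.0002]
    - [0.0, 0.0085, 0.0005]
    - [0.0, 0.0113, 0.0008]
    - [0.0, 0.0141, 0.0012]
  turn:
    - [0.0111, 0, 0]
    - [0.0222, 0, 0]
    - [0.0333, 0, 0]
    - [0.0444, 0, 0]
    - [0.0556, 0, 0]

```text
t: 17.95
tcp_pos: [0.6185, 0.0889, 0.2282]
tool_rot: [0.976, 0.105, 0.023, 0.189]
force: [-0.2, 1.1, -1.4]
finger_gap: 0.268
gripper_force: 0.7
```

Emit:
apply_moves:
  claw: [-0.46, -0.46, -0.46, -0.46, -0.46]
  travel:
    - [0.0, 0.0029, 0.0001]
    - [0.0, 0.0057, 0.0002]
    - [0.0, 0.0085, 0.0005]
    - [0.0, 0.0113, 0.0008]
    - [0.0, 0.0141, 0.0012]
  turn:
    - [0.0111, 0, 0]
    - [0.0222, 0, 0]
    - [0.0333, 0, 0]
    - [0.0444, 0, 0]
    - [0.0556, 0, 0]

```text
t: 18.37
tcp_pos: [0.6208, 0.0784, 0.2316]
tool_rot: [0.989, 0.107, 0.013, 0.104]
force: [-0.5, 1.6, -3.4]
finger_gap: 0.272
gripper_force: 0.8
```

Emit:
apply_moves:
  claw: [-0.46, -0.46, -0.46, -0.46, -0.46]
  travel:
    - [0.0, 0.0029, 0.0001]
    - [0.0, 0.0057, 0.0002]
    - [0.0, 0.0085, 0.0005]
    - [0.0, 0.0113, 0.0008]
    - [0.0, 0.0141, 0.0012]
  turn:
    - [0.0111, 0, 0]
    - [0.0222, 0, 0]
    - [0.0333, 0, 0]
    - [0.0444, 0, 0]
    - [0.0556, 0, 0]

```text
t: 18.78
tcp_pos: [0.6231, 0.0675, 0.233]
tool_rot: [0.994, 0.108, 0.004, 0.017]
force: [0.2, 2.1, -1.2]
finger_gap: 0.278
gripper_force: 1.1
```

Emit:
apply_moves:
  claw: [-0.46, -0.46]
  travel:
    - [0.0, 0.0029, 0.0001]
    - [0.0, 0.0057, 0.0002]
  turn:
    - [0.0111, 0, 0]
    - [0.0222, 0, 0]

```text
t: 18.95
tcp_pos: [0.6241, 0.0631, 0.233]
tool_rot: [0.994, 0.108, 0.0, -0.018]
force: [-0.1, 2.9, -0.8]
finger_gap: 0.267
gripper_force: 1.2
```

Emit:
apply_moves:
  claw: [-0.46, -0.46]
  travel:
    - [0.0, 0.0029, 0.0001]
    - [0.0, 0.0057, 0.0002]
  turn:
    - [0.0111, 0, 0]
    - [0.0222, 0, 0]

```text
t: 19.12
tcp_pos: [0.625, 0.0588, 0.2327]
tool_rot: [0.993, 0.108, -0.004, -0.052]
force: [0.1, 2.8, -0.6]
finger_gap: 0.271
gripper_force: 1.3
```

Emit:
apply_moves:
  claw: [-0.46, -0.46]
  travel:
    - [0.0, 0.0029, 0.0001]
    - [0.0, 0.0057, 0.0002]
  turn:
    - [0.0111, 0, 0]
    - [0.0222, 0, 0]

```text
t: 19.28
tcp_pos: [0.626, 0.0544, 0.2322]
tool_rot: [0.99, 0.108, -0.007, -0.087]
force: [0.5, 3.6, -0.6]
finger_gap: 0.271
gripper_force: 1.4
```

Emit:
apply_moves:
  claw: [-0.46, -0.46]
  travel:
    - [0.0, 0.0029, 0.0001]
    - [0.0, 0.0057, 0.0002]
  turn:
    - [0.0111, 0, 0]
    - [0.0222, 0, 0]

```text
t: 19.45
tcp_pos: [0.6269, 0.0501, 0.2313]
tool_rot: [0.987, 0.107, -0.011, -0.121]
force: [-0.5, 3.3, -1.8]
finger_gap: 0.267
gripper_force: 1.5
```

Emit:
apply_moves:
  claw: [-0.46, -0.46]
  travel:
    - [0.0, 0.0029, 0.0001]
    - [0.0, 0.0057, 0.0002]
  turn:
    - [0.0111, 0, 0]
    - [0.0222, 0, 0]

```text
t: 19.62
tcp_pos: [0.6278, 0.0459, 0.2302]
tool_rot: [0.982, 0.107, -0.015, -0.156]
force: [0.3, 4.2, -0.3]
finger_gap: 0.273
gripper_force: 1.7
```

Emit:
apply_moves:
  claw: [-0.46, -0.46]
  travel:
    - [0.0, 0.0029, 0.0001]
    - [0.0, 0.0057, 0.0002]
  turn:
    - [0.0111, 0, 0]
    - [0.0222, 0, 0]

```text
t: 19.78
tcp_pos: [0.6287, 0.0417, 0.2288]
tool_rot: [0.976, 0.106, -0.019, -0.19]
force: [0.3, 2.8, 0.5]
finger_gap: 0.272
gripper_force: 1.8
```

```bash
python3 step.py -4; python3 look.py
```

```text
psi,ang,Ft,Fr,Mx,Mt,Mr,Fx,t,gf
[-22.0, -21.08, 2.61, -0.53, 0.38, -0.06, 0.04, 0.93, 19.78, 1.78] 
mean [-21.88, -22.71, 2.0, 1.55, 0.24, -0.01, -0.02, 0.08, 19.88, 1.24]
[(-84, 28), (-80, 162), (-76, 417), (-32, 77), (-28, 7), (-24, 286), (-20, 365), (-16, 174), (-8, 11), (32, 15), (36, 391), (40, 71), (96, 51), (100, 27)]
-28 914 [-30.36850324 -19.21713455 -14.12367495]
0 187 [-15.92508356 -14.60698135  -7.75853687]
32 482 [36.08555819 37.62700323 41.77464513]
t 19.98 a-off 0.0010 rho 0.0669 ang -22.64 toolpsi -21.71 | Ft*r(psi+) 0.066 mx -0.032 F [-0.25  0.63  0.93] gap 0.272 gf 0.5
```

Emit:
apply_moves:
  claw: [-0.46, -0.46, -0.46, -0.46]
  travel:
    - [0.0, -0.0029, 0.0001]
    - [0.0, -0.0057, 0.0002]
    - [0.0, -0.0085, 0.0005]
    - [0.0, -0.0113, 0.0008]
  turn:
    - [-0.0111, 0, 0]
    - [-0.0222, 0, 0]
    - [-0.0333, 0, 0]
    - [-0.0444, 0, 0]

```text
t: 20.32
tcp_pos: [0.6266, 0.0479, 0.2295]
tool_rot: [0.987, 0.107, -0.012, -0.117]
force: [0.5, -2.8, -3.3]
finger_gap: 0.267
gripper_force: 1.5
```

Emit:
apply_moves:
  claw: [-0.46, -0.46]
  travel:
    - [0.0, -0.0029, 0.0001]
    - [0.0, -0.0057, 0.0002]
  turn:
    - [-0.0111, 0, 0]
    - [-0.0222, 0, 0]

```text
t: 20.48
tcp_pos: [0.6257, 0.0518, 0.2303]
tool_rot: [0.991, 0.107, -0.008, -0.082]
force: [0.3, -2.8, -2.0]
finger_gap: 0.269
gripper_force: 1.6
```

Emit:
apply_moves:
  claw: [-0.46, -0.46]
  travel:
    - [0.0, -0.0029, 0.0001]
    - [0.0, -0.0057, 0.0002]
  turn:
    - [-0.0111, 0, 0]
    - [-0.0222, 0, 0]

```text
t: 20.65
tcp_pos: [0.6248, 0.0562, 0.231]
tool_rot: [0.993, 0.108, -0.004, -0.048]
force: [0.9, -3.0, -2.1]
finger_gap: 0.272
gripper_force: 1.7
```

Emit:
apply_moves:
  claw: [-0.46, -0.46]
  travel:
    - [0.0, -0.0029, 0.0001]
    - [0.0, -0.0057, 0.0002]
  turn:
    - [-0.0111, 0, 0]
    - [-0.0222, 0, 0]

```text
t: 20.82
tcp_pos: [0.6238, 0.0606, 0.2314]
tool_rot: [0.994, 0.108, -0.0, -0.013]
force: [0.1, -3.9, -2.8]
finger_gap: 0.269
gripper_force: 1.8
```

```bash
python3 step.py 4
```

```text
psi,ang,Ft,Fr,Mx,Mt,Mr,Fx,t,gf
[-1.48, -4.08, -3.94, -2.7, -0.54, 0.04, 0.02, -0.75, 20.82, 1.8] 
mean [-1.65, -2.55, -1.4, 0.16, -0.31, -0.04, -0.01, 0.38, 20.92, 1.04]
```

```bash
python3 - <<'E'
from plan import *
p,R=peg(-1.8,.065);setc(p,Ro.from_matrix(R));print(p,manip.sense()['tcp_pos'])
plan([[peg(-4.5,.065)],[peg(-4.5-2.125*k,.065) for k in range(1,5)]])
E
```

```text
[0.62285639 0.06309392 0.23096793] [0.62343333 0.06226901 0.23156912]
travel [[-0.0, 0.0038, 0.0001]] turn [[0.015, 0.0, 0.0]]
travel [[0.0, 0.003, 0.0], [0.0, 0.006, 0.0002], [-0.0, 0.009, 0.0005], [-0.0, 0.012, 0.0009]] turn [[0.0118, 0.0, 0.0], [0.0236, 0.0, 0.0], [0.0354, 0.0, 0.0], [0.0472, 0.0, -0.0]]
```

Emit:
apply_moves:
  claw: [-0.46, -1, -1, -1, -1]
  travel:
    - [0, 0.0038, 0.0001]
    - [0, 0.0038, 0.0001]
    - [0, 0.0038, 0.0001]
    - [0, 0.0038, 0.0001]
    - [0, 0.0038, 0.0001]
  turn:
    - [0.015, 0, 0]
    - [0.015, 0, 0]
    - [0.015, 0, 0]
    - [0.015, 0, 0]
    - [0.015, 0, 0]
  newtons: 40

```text
t: 21.38
tcp_pos: [0.6245, 0.0581, 0.2312]
tool_rot: [0.994, 0.107, -0.003, -0.039]
force: [0.3, -3.2, 3.3]
finger_gap: 0.143
gripper_force: 39.1
```

Emit:
apply_moves:
  claw: [-1, -1, -1, -1, -1]
  travel:
    - [0, 0.003, 0]
    - [0, 0.006, 0.0002]
    - [0, 0.009, 0.0005]
    - [0, 0.012, 0.0009]
    - [0, 0.012, 0.0009]
  turn:
    - [0.0118, 0, 0]
    - [0.0236, 0, 0]
    - [0.0354, 0, 0]
    - [0.0472, 0, 0]
    - [0.0472, 0, 0]

```text
t: 21.8
tcp_pos: [0.6265, 0.0489, 0.2297]
tool_rot: [0.988, 0.106, -0.012, -0.114]
force: [0.7, -1.7, 5.0]
finger_gap: 0.143
gripper_force: 39.6
```

Emit:
apply_moves:
  claw: [-1, -1, -1]
  travel:
    - [0, 0, 0]
    - [0, 0, 0]
    - [0, 0, 0]
  turn:
    - [0, 0, 0]
    - [0, 0, 0]
    - [0, 0, 0]

```text
t: 22.05
tcp_pos: [0.6265, 0.049, 0.2297]
tool_rot: [0.988, 0.107, -0.011, -0.112]
force: [0.4, -3.6, 4.9]
finger_gap: 0.142
gripper_force: 39.7
```

```bash
python3 step.py 5; python3 look.py; python3 - <<'E'
from plan import *
a=snap('scene');w=snap('wrist');save(w,'wrist4.png')
X=cloud(a);hsv=cv2.cvtColor(a['pixels'],cv2.COLOR_RGB2HSV);A=X@ex;B=X@ey;z=X[...,2]
m=(hsv[...,0]>100)&(hsv[...,0]<125)&(hsv[...,1]>95)&(z>.04)&(z<.065)&(A<.52)&(A>.38)&(abs(B+.068)<.14)
print(m.sum(),np.percentile(A[m],[2,50,98]))
E
```

```text
psi,ang,Ft,Fr,Mx,Mt,Mr,Fx,t,gf
[-12.93, -14.64, -2.41, 5.56, -0.53, 0.03, -0.04, -0.34, 22.05, 39.69] 
mean [-12.93, -14.63, -2.91, 5.95, -0.52, -0.0, -0.01, 0.28, 22.15, 39.69]
[(-80, 9), (-76, 103), (-72, 452), (-68, 8), (-28, 78), (-24, 12), (-20, 191), (-16, 373), (-12, 231), (-4, 88), (40, 394), (44, 121), (48, 19), (100, 59), (104, 47)]
-28 656 [-26.32022378 -15.39926111 -12.40643778]
0 698 [-15.60562574 -12.16753942  -1.52802477]
32 517 [41.09962949 42.58509967 46.14901017]
t 22.25 a-off 0.0005 rho 0.0658 ang -14.62 toolpsi -12.92 | Ft*r(psi+) -0.199 mx 0.473 F [-0.17 -4.41  4.42] gap 0.142 gf 39.7
372 [0.47589136 0.48177709 0.4886307 ]
```

View pics/wrist4.png

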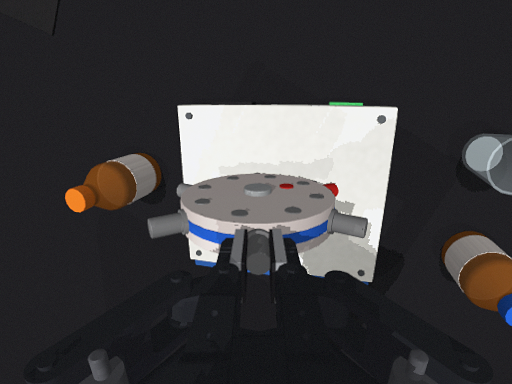

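The peg is firmly pinched at (258,250), at about −13 to −14°. The target from the force balance is about −13°. The drawer is still home and the bystanders haven't been touched, so I'm handing in.

```bash
python3 -c "
from station import manip
print(manip.sign_off())"
```

```text
the job is handed in; nothing more can be done
None
```

The job is handed in, with no verdict returned: by my measurements the drawer is home, the wheel's heavy side is within a few degrees of straight down, and it is held at rest in a 40 N grip with the bottles and beaker untouched.

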